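# Find the loose dosing-block bolt and hold its cap open

## Robot

A 6-joint arm with a two-finger parallel gripper is mounted at the origin on a cart in front of the work surface, level with it; the furniture and walls round the work are solid. World frame = base frame: x ahead of the robot, y to its left, z up, the work surface at z = 0. Lengths are in m, angles in rad, forces in N, time in s.
With the tool pointing down it reaches from about 0.375 to 0.925 m from the base axis. Payload 5.7 kg.
Tool frame: the origin (TCP) lies on the centre line of the jaws, within the pads' length; the fingertips stand 22 mm ahead of it and the grasp point (between the pads) lies 3 mm ahead of it; z points along the fingers, y is the line along which they close (so a half turn about z gives the same grasp; the last joint's range is limited). The gripper opens to 85 mm and grips with 20 to 120 N. Pads are 22 mm wide; open, the fingers measure 114 mm over their backs; the gripper's body (76 mm by 85 mm) begins 54 mm behind the grasp point. The pads swing forward as they close: fully open they stand 13 mm farther back than shut.
Start: joints at [-1.374, 0.359, 1.51, -0, 1.272, -0.115], TCP at [0.184, -0.571, 0.231] pointing down, gripper open.
Joint ranges: [-2.97, 2.97], [-1.01, 2.36], [0.21, 2.38], [-0.96, 4.11], [0.2, 2.71], [-2.98, 2.98]. Speed limits (rad/s): [2.39, 2.39, 3.14, 3.14, 3.14, 3.14].

## Interface

Orientations are given as a unit quaternion [w, x, y, z].
In Python, from rig import arm gives the robot as it stands. The module is installed in compiled form; this text tells all that it offers.
- The arm moves only by the shell command python3 -m crank 'ROWS' [OPENING]. ROWS is JSON, a list of rows, each a list of 4 numbers: the shift along the tool's x, y, z in cm, then the turn about the tool's z in degrees. In form: [[dx, dy, dz, turn], ...]. A call has 1 to 20 rows; each row is the pose to reach, as a shift and turn from the pose commanded when the call began, along the tool's axes at that moment; what a row does not reach only later rows make up. A row lasts 1/8 s, in which the tool goes at most 62.5 mm and 10.7 degrees, less where a joint would pass 70% of its speed; a pose out of reach is approached as far as the arm can. A call with a gripper value outside its range is refused whole. OPENING is the closure in counts, from 0 (fully open) to 255 (shut), set as the call begins (- or left out, the last holds). The fingers move at their own pace and stop on an object; the grip force is fixed at half the most. Time passes only in rows, so rows that repeat a pose let the fingers close. It gives the time, the measured TCP pose, the force, the opening and the grip force at its end, in the units of the state.
- arm.sense(): the state, without advancing time (a new reading comes with each control period).
- arm.grab_frame(name): name is "side" or "top"; returns a dict with "pixels" (400x640x3 uint8, red, green, blue), "z_map" (400x640 float32, m along the optical axis (not along the pixel's ray), 0 where there is no reading), "fovy" (degrees; the focal length in pixels is half the picture's height over the tangent of half this angle, whatever the lens; pixels are square), "cx", "cy" (the principal point, pixels), "xyz" and "rotation" of the camera in the world. Camera axes: x right, y up, looking along -z (the intrinsics and any distortion apply to the point x, -y, -z); pixel columns grow to the right and rows downward; lengths in m; the calibration is good to about 2 mm. A picture is of the moment at which its call begins.
- arm.close_job(): hands the job in; it is judged then, once.
The state is a dict: "t": time; "qpos": joint angles; "joint_velocities": joint speeds; "joint_efforts": joint torques, N m; "tool_pos": TCP position; "ee_rot": TCP orientation; "wrist_force": force on the tool from outside, world axes, zero at the start; "wrist_torque": the same for the moment, N m; "opening": finger opening in m; "gripper_force": force on a finger pad.
Only numpy, scipy, OpenCV 4.12 (cv2) and the standard library are available. Lean on these libraries where they do the work, as an engineer would, in place of code of your own. Each camera call takes 0.05 s, during which the arm holds its last target. There are 200 camera calls.

## Task

One of the three bolts on the dosing block has worked loose, and only touch can tell which. With all the caps still shut, tap down on the bolt heads until you find the one that gives and push that one right down; then take its cap by the tab, lift it about half open (roughly 45 degrees) and finish while still holding it there for the fitter, clear of the bolt. Leave the other two caps shut and do not knock the things lying round the block.

Things in the scene. Friction and masses are not known exactly. Their poses are not given: they have to be found in the camera images.
- dosing_block: flat aluminium dosing block fixed on the worktop, 130 (x) x 264 (y) x 40 mm high, origin at the centre of its underside, z up; its x axis points to its back (away from the robot), y to its left end. Three bolts stand in a row along its y axis at y = +80, 0, -80 mm (left, mid, right), x = 0, each with its own hinged cap. Front outlets stick out 16 mm
- bolt_left (a joint): how far the left bolt has sunk, m: 0 as found, up to 0.008. A tight bolt gives less than 0.002 even under 25 N; the loose one slides down under about 2 to 4 N, stops at 0.008 and stays down. Which one is loose changes from run to run and cannot be seen
- bolt_left_top (a point): centre of the flat top of the left bolt's round head, 70 mm above the worktop; head 22 mm across, 16 mm high; the bolt moves straight down, and this point with it
- cap_left (a joint): angle of the left bolt's cap, rad: 0 lying shut, grows as its front lifts, up to 1.35. It falls shut by its own weight (about 80 to 170 g) when let go. The cap is a dark steel U, 44 mm wide and 6 mm thick, that lies round the bolt head (28 mm gap between its arms) without touching it; hinged behind the bolt, with an upright tab at its front end
- cap_left_tab (a point): middle of the top edge of the left cap's upright tab; the tab is 24 mm (block x) by 10 mm (block y), rises 36 mm above the cap's plate, top 83 mm above the worktop when shut; 48 mm in front of the bolt's axis. Pinch it across its 10 mm from above; it can turn between the fingers while the cap swings
- cap_left_hinge (a point): hinge of the left cap, 46 mm above the worktop, 35 mm behind the bolt's axis and 83 mm behind the tab's middle; the hinge line is the block's y axis direction
- bolt_mid (a joint): how far the mid bolt has sunk, m: 0 as found, up to 0.008. A tight bolt gives less than 0.002 even under 25 N; the loose one slides down under about 2 to 4 N, stops at 0.008 and stays down. Which one is loose changes from run to run and cannot be seen
- bolt_mid_top (a point): centre of the flat top of the mid bolt's round head, 70 mm above the worktop; head 22 mm across, 16 mm high; the bolt moves straight down, and this point with it
- cap_mid (a joint): angle of the mid bolt's cap, rad: 0 lying shut, grows as its front lifts, up to 1.35. It falls shut by its own weight (about 80 to 170 g) when let go. The cap is a dark steel U, 44 mm wide and 6 mm thick, that lies round the bolt head (28 mm gap between its arms) without touching it; hinged behind the bolt, with an upright tab at its front end
- cap_mid_tab (a point): middle of the top edge of the mid cap's upright tab; the tab is 24 mm (block x) by 10 mm (block y), rises 36 mm above the cap's plate, top 83 mm above the worktop when shut; 48 mm in front of the bolt's axis. Pinch it across its 10 mm from above; it can turn between the fingers while the cap swings
- cap_mid_hinge (a point): hinge of the mid cap, 46 mm above the worktop, 35 mm behind the bolt's axis and 83 mm behind the tab's middle; the hinge line is the block's y axis direction
- bolt_right (a joint): how far the right bolt has sunk, m: 0 as found, up to 0.008. A tight bolt gives less than 0.002 even under 25 N; the loose one slides down under about 2 to 4 N, stops at 0.008 and stays down. Which one is loose changes from run to run and cannot be seen
- bolt_right_top (a point): centre of the flat top of the right bolt's round head, 70 mm above the worktop; head 22 mm across, 16 mm high; the bolt moves straight down, and this point with it
- cap_right (a joint): angle of the right bolt's cap, rad: 0 lying shut, grows as its front lifts, up to 1.35. It falls shut by its own weight (about 80 to 170 g) when let go. The cap is a dark steel U, 44 mm wide and 6 mm thick, that lies round the bolt head (28 mm gap between its arms) without touching it; hinged behind the bolt, with an upright tab at its front end
- cap_right_tab (a point): middle of the top edge of the right cap's upright tab; the tab is 24 mm (block x) by 10 mm (block y), rises 36 mm above the cap's plate, top 83 mm above the worktop when shut; 48 mm in front of the bolt's axis. Pinch it across its 10 mm from above; it can turn between the fingers while the cap swings
- cap_right_hinge (a point): hinge of the right cap, 46 mm above the worktop, 35 mm behind the bolt's axis and 83 mm behind the tab's middle; the hinge line is the block's y axis direction
- jar_lid: bystander: gold jar lid lying flat, 64 mm across, 10 mm high, origin at its underside
- label_roll: bystander: roll of labels standing on end, 66 mm across, 39 mm high, origin at its underside
- funnel: bystander: pale jar funnel stood on its mouth, 68 mm across, 72 mm high, stuck fast to the worktop, origin at its underside
- counter: bystander: tally counter, 44 x 51 x 30 mm, origin at its underside
- marker: bystander: marker pen lying down, 122 x 14 x 15 mm, origin at its underside

How it is judged:
By the outcome, as a careful person would: the job done as asked, in the order asked, and still so for the second after the job is handed in, while the arm keeps its last pose, push and grip.
It also fails if it takes over 48 s, if anything falls off the work surface, if the arm or the gripper's body presses on something with over 40 N, if the wrist force passes 120 N, or if a joint passes its speed limit or range.

## Working session

There is one attempt and no reset: what is moved stays moved. The work goes in short steps, Python scripts to look and compute and a shell command to move; the robot and the scene stay as the last step left them, time stands still between calls to the robot, and variables do not carry over. Pictures are saved under pics/ and viewed, at most 10 in all, crops included, and the job is handed in when it is done.

```bash
mkdir -p pics; cat > h.py <<'E'
from rig import arm
import numpy as np, cv2
def grab(n):
    f=arm.grab_frame(n); return f
def pts(f):
    d=f["z_map"]; h,w=d.shape; F=h/2/np.tan(np.radians(f["fovy"])/2)
    v,u=np.mgrid[:h,:w]
    c=np.stack([(u-f["cx"])/F*d,-(v-f["cy"])/F*d,-d],-1)
    R=np.array(f["rotation"]).reshape(3,3) 
    return c@R.T+np.array(f["xyz"])
E
python3 - <<'E'
from h import *
for n in("side","top"):
    f=grab(n); cv2.imwrite(f"pics/{n}1.png",f["pixels"][:,:,::-1]); np.savez(f"{n}1.npz",**f)
    print(n,{k:np.round(f[k],3).tolist() if not isinstance(f[k],str) else f[k] for k in f if k not in("pixels","z_map")},(f["z_map"]>0).mean())
s=arm.sense(); print({k:np.round(s[k],3).tolist() for k in s})
E
```

```text
side {'fovy': 51.606, 'cx': 328.294, 'cy': 201.684, 'xyz': [0.277, 0.68, 0.516], 'rotation': [-0.148, -0.066, 0.469, 0.868]} 0.99596484375
top {'fovy': 42.812, 'cx': 318.151, 'cy': 206.406, 'xyz': [0.386, 0.012, 1.125], 'rotation': [-0.704, -0.038, 0.03, 0.709]} 0.99584765625
{'t': 0.1, 'qpos': [-1.374, 0.359, 1.511, -0.0, 1.272, -0.115], 'joint_velocities': [-0.0, -0.002, -0.005, 0.002, 0.002, 0.001], 'joint_efforts': [-0.001, -52.866, -27.935, -0.0, 0.005, -0.0], 'tool_pos': [0.184, -0.57, 0.23], 'ee_rot': [-0.001, 0.988, 0.155, -0.0], 'wrist_force': [0.154, -0.88, -0.382], 'wrist_torque': [0.065, -0.026, 0.015], 'gripper_force': 0.0, 'opening': 0.085}
```

View pics/top1.png

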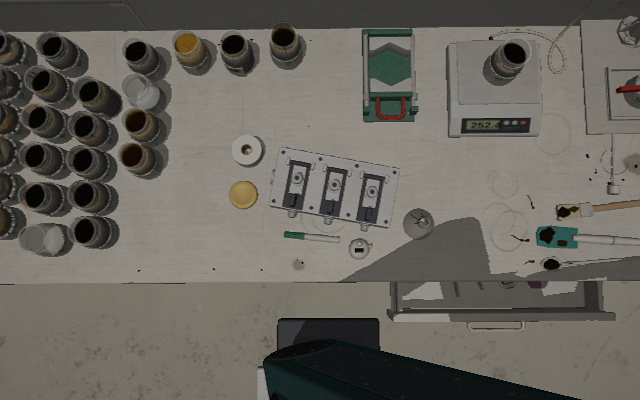

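View pics/side1.png

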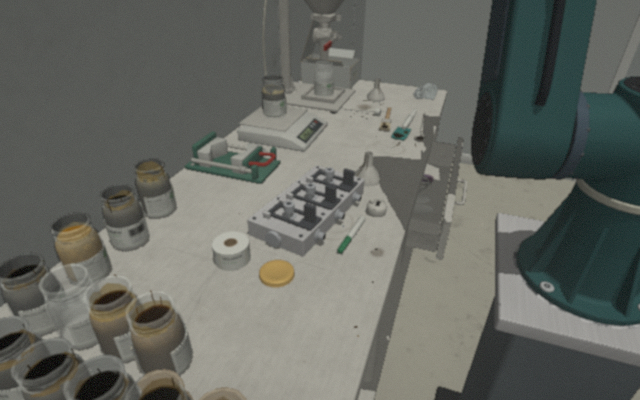

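The top view shows the block, centred near (335,187) and slightly rotated. The bolts are near (297,180), (335,185) and (373,191). The lid and roll are to its left, the marker (312,237) and counter (359,248) in front, and the funnel (418,222) to the right.

```bash
cat >> h.py <<'E'
from scipy.spatial.transform import Rotation as Ro
def pts(f):
    d=f["z_map"]; h,w=d.shape; F=h/2/np.tan(np.radians(float(f["fovy"]))/2)
    v,u=np.mgrid[:h,:w]
    c=np.stack([(u-f["cx"])/F*d,-(v-f["cy"])/F*d,-d],-1)
    return c@Ro.from_quat(f["rotation"],scalar_first=True).as_matrix().T+np.array(f["xyz"])
E
python3 - <<'E'
from h import *
for n in("top","side"):
    f=dict(np.load(f"{n}1.npz")); P=pts(f)
    if n=="top":
        m=np.zeros(P.shape[:2],bool); m[140:235,262:405]=1
        tab=P[150:270,200:300]; print("table z",np.median(P[250:275,100:250,2]))
        blk=m&(P[...,2]>.030)&(P[...,2]<.060)
        nl,lab,st,ce=cv2.connectedComponentsWithStats((m&(P[...,2]>.03)).astype(np.uint8))
        k=1+st[1:,4].argmax(); bm=lab==k
        r=cv2.minAreaRect(P[bm][:,:2].astype(np.float32)*1000); print("block",r)
    else:
        m=(abs(P[...,0]-r[0][0]/1000)<.14)&(abs(P[...,1]-r[0][1]/1000)<.16)
    for lo,hi in((.062,.076),(.076,.09)):
        q=(m&(P[...,2]>lo)&(P[...,2]<hi)).astype(np.uint8)
        nl,lab,st,ce=cv2.connectedComponentsWithStats(q)
        for i in range(1,nl):
            if st[i,4]>5: print(n,lo,ce[i].round(1),st[i,4],P[lab==i].mean(0).round(4),np.ptp(P[lab==i],axis=0).round(3))
f=dict(np.load("top1.npz"));P=pts(f)
for nm,(u,v) in dict(roll=(247,150),lid=(243,194),funnel=(418,222),counter=(359,248),mL=(288,235),mR=(338,239)).items(): print(nm,P[v,u].round(3))
im=cv2.resize(f["pixels"][135:260,225:445,::-1],None,fx=3.6,fy=3.6,interpolation=cv2.INTER_CUBIC); cv2.imwrite("pics/c1.png",im)
E
```

```text
table z -0.0019198465549828958
block ((493.5289611816406, -0.5839996337890625), (270.7702941894531, 215.51699829101562), 79.26029205322266)
top 0.062 [296.8 177.9] 86 [0.549  0.067  0.0676] [0.021 0.021 0.01 ]
top 0.062 [334.4 184.6] 83 [ 0.5343 -0.0115  0.0684] [0.02  0.019 0.009]
top 0.062 [372.  191.5] 85 [ 0.5191 -0.0898  0.0678] [0.019 0.021 0.011]
top 0.076 [292.2 199.4] 57 [0.5024 0.0759 0.081 ] [0.023 0.012 0.008]
top 0.076 [330.2 206.6] 56 [ 0.4868 -0.0022  0.0812] [0.023 0.012 0.01 ]
top 0.076 [368.5 213.6] 57 [ 0.4719 -0.0806  0.0812] [0.023 0.011 0.008]
side 0.062 [329.2 170.7] 64 [ 0.5206 -0.0857  0.068 ] [0.02  0.021 0.01 ]
side 0.062 [347.8 176. ] 61 [ 0.4749 -0.0761  0.0691] [0.024 0.006 0.014]
side 0.062 [310.2 186.6] 72 [ 0.536  -0.0075  0.0681] [0.021 0.023 0.009]
side 0.062 [330.5 192.8] 66 [0.4884 0.0023 0.0692] [0.023 0.01  0.014]
side 0.062 [288.7 204.9] 85 [0.5509 0.0709 0.068 ] [0.02  0.021 0.01 ]
side 0.062 [309.9 212.1] 80 [0.5037 0.0802 0.0687] [0.024 0.012 0.014]
side 0.076 [348.6 171. ] 52 [ 0.4742 -0.0778  0.0806] [0.025 0.013 0.008]
side 0.076 [330.4 187.4] 61 [0.4896 0.0006 0.0806] [0.024 0.017 0.008]
side 0.076 [309.9 206.4] 67 [0.5042 0.079  0.0808] [0.024 0.012 0.008]
roll [ 0.624  0.183 -0.004]
lid [0.523 0.189 0.007]
funnel [ 0.455 -0.186  0.059]
counter [ 0.403 -0.064  0.022]
mL [0.432 0.089 0.012]
mR [ 0.423 -0.02   0.012]
```

View pics/c1.png

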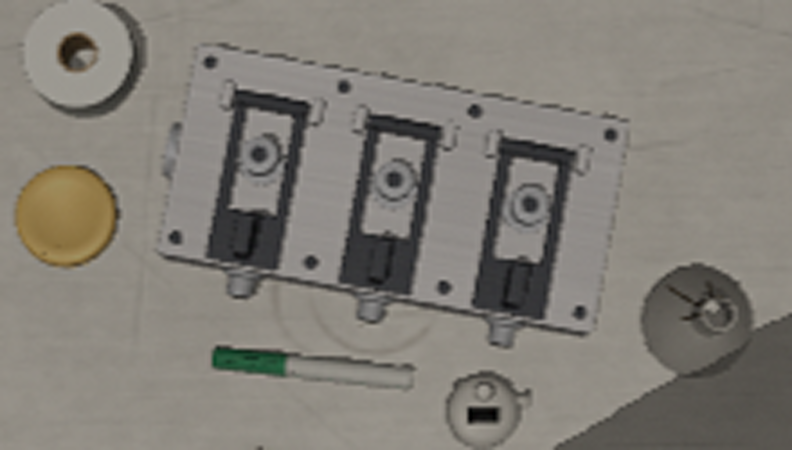

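```bash
cat >> h.py <<'E'
ex=np.array([.982,-.188]); ey=np.array([.188,.982]); YAW=-10.8
B=dict(l=np.array([.550,.069]),m=np.array([.535,-.0095]),r=np.array([.520,-.0878]))
def to(xy,z):
    s=arm.sense(); R=Ro.from_quat(s["ee_rot"],scalar_first=True).as_matrix()
    d=R.T@(np.array([*xy,z])-s["tool_pos"])*100
    yaw=np.degrees(np.arctan2(R[1,0],R[0,0]))
    print("dx dy dz cm",d.round(2),"turn",round(yaw-YAW,1),"F",np.round(s["wrist_force"],2),"p",np.round(s["tool_pos"],4),"t",round(s["t"],2))
E
python3 -c "
from h import *
to(B['r'],.12)"
```

```text
dx dy dz cm [ 46.79 -35.61  11.06] turn 28.7 F [ 0.15 -0.88 -0.38] p [ 0.1839 -0.5705  0.2299] t 0.1
```

```bash
python3 -m crank '[[4.7,-3.6,0,5],[9.4,-7.1,0,10],[14,-10.7,0,15],[18.7,-14.2,0,20],[23.4,-17.8,0,25],[28.1,-21.4,0,28.7],[32.7,-24.9,0,28.7],[37.4,-28.5,0,28.7],[42.1,-32,1,28.7],[46.8,-35.6,4,28.7],[46.8,-35.6,8,28.7],[46.8,-35.6,11,28.7],[46.8,-35.6,11,28.7],[46.8,-35.6,11,28.7]]' 255; python3 -c "
from h import *
to(B['r'],.095)"
```

```text
t: 1.85
tool_pos: [0.5208, -0.0889, 0.1215]
ee_rot: [0.0, 0.996, -0.095, 0.0]
wrist_force: [-0.3, -0.2, 0.3]
opening: 0.0001
gripper_force: 0.0
dx dy dz cm [-0.1  -0.1   2.65] turn -0.1 F [-0.3  -0.24  0.25] p [ 0.5208 -0.0889  0.1215] t 1.85
```

```bash
python3 -m crank '[[-0.1,-0.1,1.2,0],[-0.1,-0.1,2.4,0],[-0.1,-0.1,2.7,0],[-0.1,-0.1,2.9,0],[-0.1,-0.1,3.0,0],[-0.1,-0.1,3.1,0],[-0.1,-0.1,3.2,0],[-0.1,-0.1,3.2,0]]'
```

```text
t: 2.85
tool_pos: [0.5195, -0.0874, 0.0887]
ee_rot: [-0.0, 0.996, -0.094, -0.0]
wrist_force: [-0.1, 0.2, 0.0]
opening: -0.0004
gripper_force: 0.0
```

```bash
for i in 1; do python3 -m crank '[[0,0,0.1,0],[0,0,0.2,0],[0,0,0.2,0]]'; done
```

```text
t: 3.22
tool_pos: [0.5194, -0.0874, 0.0866]
ee_rot: [-0.0, 0.996, -0.094, -0.0]
wrist_force: [-0.1, -0.2, -0.3]
opening: -0.0001
gripper_force: 0.0
```

```bash
python3 -m crank '[[0,0,0.1,0],[0,0,0.2,0],[0,0,0.2,0]]'
```

```text
t: 3.6
tool_pos: [0.5194, -0.0874, 0.0846]
ee_rot: [-0.0, 0.996, -0.094, -0.0]
wrist_force: [0.1, 0.1, 0.4]
opening: 0.0001
gripper_force: 0.0
```

```bash
python3 - <<'E'
from h import *
f=grab("side"); P=pts(f)
im=cv2.resize(f["pixels"][110:250,230:410,::-1],None,fx=4,fy=4,interpolation=cv2.INTER_CUBIC); cv2.imwrite("pics/c2.png",im)
E
```

```text
(no output)
```

View pics/c2.png

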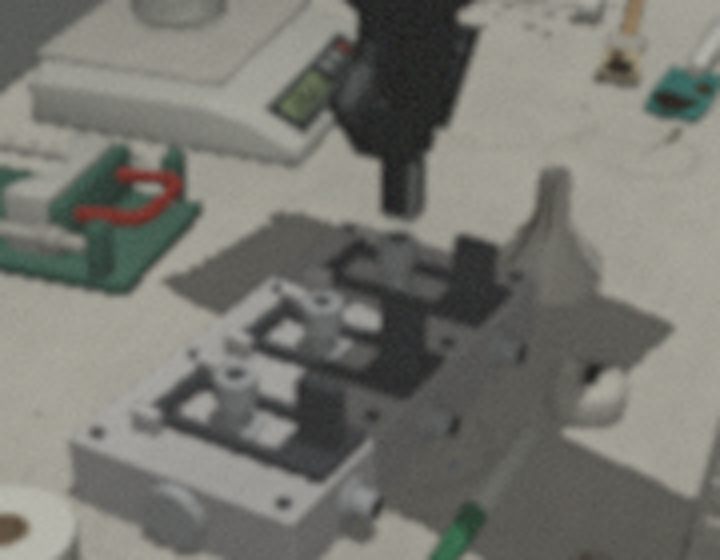

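The fingertip, at about (403,215) in the crop, is above the right bolt head (398,240) with a gap. I'll measure that gap in 3D.

```bash
python3 - <<'E'
from h import *
f=grab("side"); P=pts(f)
for v in range(140,178,2):
    print(v,[tuple((P[v,u]*1000).round().astype(int).tolist()) for u in (328,331)], f["pixels"][v,331])
to(B['r'],.08)
E
```

```text
140 [(521, -73, 148), (514, -71, 150)] [37 41 37]
142 [(514, -52, 154), (513, -70, 146)] [38 37 38]
144 [(515, -53, 148), (514, -73, 140)] [39 39 35]
146 [(514, -53, 144), (513, -71, 136)] [43 42 39]
148 [(514, -53, 139), (511, -65, 135)] [38 34 36]
150 [(515, -56, 133), (515, -78, 123)] [40 40 40]
152 [(522, -78, 118), (515, -76, 119)] [50 56 51]
154 [(522, -78, 112), (515, -76, 115)] [57 58 55]
156 [(521, -76, 109), (515, -77, 109)] [60 59 59]
158 [(521, -75, 105), (514, -76, 105)] [52 53 53]
160 [(521, -76, 99), (515, -78, 99)] [59 59 57]
162 [(521, -76, 95), (515, -80, 93)] [60 63 61]
164 [(523, -83, 85), (516, -82, 88)] [85 89 86]
166 [(569, -226, -1), (561, -226, 1)] [136 134 127]
168 [(526, -92, 70), (520, -96, 70)] [95 96 91]
170 [(523, -83, 71), (517, -87, 70)] [76 76 77]
172 [(522, -83, 66), (515, -82, 68)] [88 87 86]
174 [(521, -80, 63), (515, -81, 63)] [88 88 89]
176 [(522, -81, 57), (515, -82, 57)] [85 87 86]
dx dy dz cm [0.06 0.02 0.47] turn -0.0 F [-0.92 -0.2   0.01] p [ 0.5194 -0.0875  0.0847] t 3.7
```

```bash
python3 -m crank '[[0,0,0.2,0],[0,0,0.4,0],[0,0,0.6,0],[0,0,0.7,0],[0,0,0.8,0],[0,0,0.8,0]]'
```

```text
t: 4.45
tool_pos: [0.5194, -0.0874, 0.0766]
ee_rot: [-0.0, 0.996, -0.094, -0.0]
wrist_force: [-0.3, -0.4, 0.0]
opening: 0.0003
gripper_force: 0.0
```

```bash
python3 -m crank '[[0,0,0.1,0],[0,0,0.2,0],[0,0,0.2,0]]'
```

```text
t: 4.82
tool_pos: [0.5194, -0.0874, 0.0746]
ee_rot: [-0.0, 0.996, -0.094, -0.0]
wrist_force: [1.3, 0.6, 0.4]
opening: -0.0001
gripper_force: 0.0
```

```bash
python3 -m crank '[[0,0,0.1,0],[0,0,0.2,0],[0,0,0.2,0]]'
```

```text
t: 5.2
tool_pos: [0.5194, -0.0874, 0.0726]
ee_rot: [-0.0, 0.996, -0.094, -0.0]
wrist_force: [0.7, 0.1, -0.2]
opening: -0.0002
gripper_force: 0.0
```

```bash
python3 -m crank '[[0,0,0.1,0],[0,0,0.1,0]]'
```

```text
t: 5.45
tool_pos: [0.5194, -0.0874, 0.0716]
ee_rot: [-0.0, 0.996, -0.094, -0.0]
wrist_force: [-0.3, 0.3, 0.3]
opening: -0.0001
gripper_force: 0.0
```

```bash
python3 -m crank '[[0,0,0.1,0],[0,0,0.1,0]]'
```

```text
t: 5.7
tool_pos: [0.5194, -0.0874, 0.0706]
ee_rot: [-0.0, 0.996, -0.094, -0.0]
wrist_force: [-0.7, -0.2, 0.5]
opening: -0.0
gripper_force: 0.0
```

```bash
python3 -m crank '[[0,0,0.1,0],[0,0,0.1,0]]'; python3 - <<'E'
from h import *
f=grab("side"); P=pts(f)
for v in range(156,182,2):
    print(v,[tuple((P[v,u]*1000).round().astype(int).tolist()) for u in (328,331)], f["pixels"][v,331])
E
```

```text
t: 5.95
tool_pos: [0.5194, -0.0874, 0.0696]
ee_rot: [-0.0, 0.996, -0.094, -0.0]
wrist_force: [-0.4, 0.5, 0.3]
opening: 0.0002
gripper_force: 0.0
156 [(514, -53, 121), (513, -73, 112)] [48 46 45]
158 [(521, -75, 105), (514, -75, 106)] [55 59 56]
160 [(522, -79, 98), (515, -79, 99)] [55 56 55]
162 [(520, -74, 96), (514, -77, 95)] [59 60 59]
164 [(521, -77, 89), (515, -79, 89)] [62 63 61]
166 [(521, -78, 83), (515, -80, 84)] [59 60 59]
168 [(520, -75, 80), (514, -79, 80)] [63 63 61]
170 [(522, -81, 72), (515, -82, 73)] [78 81 77]
172 [(522, -81, 67), (515, -82, 68)] [88 90 89]
174 [(521, -79, 63), (515, -83, 62)] [89 91 88]
176 [(521, -80, 57), (515, -82, 57)] [87 87 86]
178 [(521, -81, 52), (516, -88, 49)] [85 85 84]
180 [(522, -82, 46), (517, -89, 43)] [84 86 83]
```

```bash
python3 -m crank '[[0,0,0.1,0],[0,0,0.1,0]]'
```

```text
t: 6.25
tool_pos: [0.5196, -0.0875, 0.0689]
ee_rot: [-0.0, 0.996, -0.094, 0.0]
wrist_force: [-0.6, 0.6, 2.8]
opening: -0.0002
gripper_force: 1.8
```

```bash
python3 -m crank '[[0,0,0.1,0],[0,0,0.1,0]]'
```

```text
t: 6.5
tool_pos: [0.5196, -0.0875, 0.0688]
ee_rot: [0.0, 0.996, -0.094, 0.0]
wrist_force: [-3.1, 0.5, 12.4]
opening: -0.0
gripper_force: 6.5
```

```bash
python3 -m crank '[[0,0,0.1,0],[0,0,0.1,0]]'
```

```text
t: 6.75
tool_pos: [0.5197, -0.0875, 0.0686]
ee_rot: [0.0, 0.996, -0.094, 0.0]
wrist_force: [-6.3, 1.0, 22.2]
opening: -0.0
gripper_force: 11.1
```

Right bolt is tight: it took 22 N and gave less than 0.5 mm. Next is the mid bolt.

```bash
python3 -m crank '[[0,0,-1.5,0],[0,-4,-1.5,0],[0,-8,-1.5,0],[0,-8,-1.5,0],[0,-8,-0.6,0],[0,-8,-0.4,0],[0,-8,-0.4,0]]'; python3 -c "
from h import *
to(B['m'],.0689)"
```

```text
t: 7.62
tool_pos: [0.5341, -0.0096, 0.0702]
ee_rot: [-0.0, 0.995, -0.095, -0.001]
wrist_force: [0.4, 0.5, -0.1]
opening: -0.0002
gripper_force: 0.0
dx dy dz cm [ 0.09 -0.03  0.13] turn -0.1 F [ 0.41  0.5  -0.07] p [ 0.5341 -0.0096  0.0702] t 7.62
```

```bash
python3 -m crank '[[0,0,0.1,0],[0,0,0.2,0],[0,0,0.3,0],[0,0,0.3,0]]'
```

```text
t: 8.12
tool_pos: [0.5347, -0.0093, 0.0688]
ee_rot: [0.0, 0.996, -0.094, 0.0]
wrist_force: [-2.9, -0.8, 11.3]
opening: 0.0
gripper_force: 5.5
```

Mid is tight too, at 11 N without sliding. Next is the left bolt.

```bash
python3 -m crank '[[0,0,-1.5,0],[0,-4,-1.5,0],[0,-8,-1.5,0],[0,-8,-1.5,0],[0,-8,-0.5,0],[0,-8,-0.3,0],[0,-8,-0.3,0]]'
```

```text
t: 9.0
tool_pos: [0.549, 0.0689, 0.0702]
ee_rot: [0.0, 0.995, -0.095, -0.001]
wrist_force: [-0.5, 0.4, -0.2]
opening: 0.0001
gripper_force: 0.0
```

```bash
python3 -m crank '[[0,0,0.1,0],[0,0,0.2,0],[0,0,0.3,0],[0,0,0.3,0]]'
```

```text
t: 9.5
tool_pos: [0.5497, 0.0696, 0.0678]
ee_rot: [-0.0, 0.996, -0.094, 0.0]
wrist_force: [0.3, -1.1, 1.3]
opening: 0.0002
gripper_force: 0.6
```

```bash
python3 -m crank '[[0,0,0.2,0],[0,0,0.4,0],[0,0,0.6,0],[0,0,0.7,0],[0,0,0.8,0],[0,0,0.8,0]]'
```

```text
t: 10.25
tool_pos: [0.5498, 0.0697, 0.0605]
ee_rot: [-0.0, 0.996, -0.094, 0.0]
wrist_force: [-2.1, -1.8, 11.2]
opening: 0.0002
gripper_force: 5.5
```

The left bolt is the loose one: it slid 8 mm and bottomed at 11 N. Now raise, move over its tab and open.

```bash
python3 -m crank '[[0,0,-2,0],[0,0,-4.5,0],[-2.4,0,-4.5,0],[-4.8,0,-4.5,0],[-4.8,0,-4.5,0],[-4.8,0,-4.5,0],[-4.8,0,-4.5,0]]' 110; python3 - <<'E'
from h import *
to(B['l']-.048*ex,.054)
for n in("side","top"):
    f=grab(n);P=pts(f)
    if n=="side": cv2.imwrite("pics/c3.png",cv2.resize(f["pixels"][120:260,220:400,::-1],None,fx=4,fy=4,interpolation=cv2.INTER_CUBIC))
    m=(abs(P[...,0]-.525)<.1)&(abs(P[...,1])<.15)&(P[...,2]>.05)
    if n=="side":
        d=P-np.array([*B['l'],0]); bx=d[...,:2]@ex; by=d[...,:2]@ey
        q=(abs(bx)<.02)&(abs(by)<.02)&(P[...,2]>.055)&(P[...,2]<.075); print("bolt l top z",np.percentile(P[q][:,2],[50,95,100]))
        q=(abs(bx+.048)<.02)&(abs(by)<.06)&(P[...,2]>.08)&(P[...,2]<.14)
        for z in np.arange(.08,.14,.005):
            k=q&(P[...,2]>=z)&(P[...,2]<z+.005); print(round(z,3),k.sum(),"by",np.unique((by[k]*200).round()*5).tolist(), "bx",(bx[k].min()*1000).round(),(bx[k].max()*1000).round()) if k.any() else 0
E
```

```text
t: 11.12
tool_pos: [0.5037, 0.0786, 0.1048]
ee_rot: [-0.0, 0.996, -0.095, 0.001]
wrist_force: [-0.0, -0.2, -0.0]
opening: 0.0484
gripper_force: 0.0
dx dy dz cm [-0.08  0.08  5.07] turn -0.0 F [-0.   -0.19 -0.01] p [0.5037 0.0786 0.1048] t 11.12
bolt l top z [0.06107282 0.06264135 0.06325476]
0.08 46 by [-5.0, 0.0, 5.0] bx -57.0 -35.0
0.105 16 by [-25.0, 30.0] bx -54.0 -38.0
0.11 38 by [-30.0, -25.0, -20.0, 25.0, 30.0, 35.0] bx -58.0 -36.0
0.115 53 by [-30.0, -25.0, 25.0, 30.0, 35.0, 40.0] bx -58.0 -35.0
0.12 61 by [-25.0, 25.0, 30.0, 35.0, 40.0] bx -59.0 -36.0
0.125 59 by [-30.0, -25.0, -20.0, 25.0, 30.0, 35.0, 40.0] bx -58.0 -36.0
0.13 55 by [-30.0, -25.0, -20.0, 25.0, 30.0, 35.0, 40.0] bx -58.0 -36.0
0.135 67 by [-30.0, -25.0, -20.0, 25.0, 30.0, 35.0, 40.0] bx -58.0 -36.0
```

View pics/c3.png

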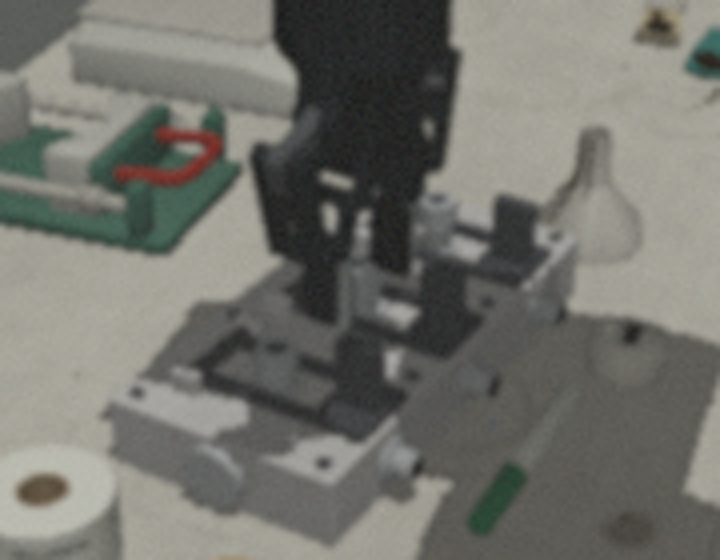

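The left bolt has sunk to about z = 62 mm. The open fingers straddle the left tab, which is near (360,360) in the crop. Descend and pinch.

```bash
python3 -m crank '[[-0.1,0,1.5,0],[-0.1,0,3,0],[-0.1,0,4,0],[-0.1,0,4.5,0],[-0.1,0,5,0],[-0.1,0,5,0]]'
```

```text
t: 11.98
tool_pos: [0.5014, 0.0789, 0.0545]
ee_rot: [-0.0, 0.996, -0.094, -0.0]
wrist_force: [0.4, -0.6, 0.3]
opening: 0.0486
gripper_force: 0.0
```

```bash
python3 -m crank '[[0.1,0,0,0],[0.1,0,0,0],[0.1,0,0,0],[0.1,0,0,0],[0.1,0,0,0],[0.1,0,0,0],[0.1,0,0,0]]' 255
```

```text
t: 12.85
tool_pos: [0.5027, 0.0778, 0.0553]
ee_rot: [0.001, 0.996, -0.094, 0.0]
wrist_force: [0.1, -5.2, 3.2]
opening: 0.0087
gripper_force: 60.6
```

```bash
python3 -m crank '[[0.1,0.1,-0.2,0],[0.3,0.1,-0.7,0],[0.45,0.1,-1.1,0],[0.6,0.1,-1.4,0],[0.8,0.1,-1.7,0],[1.0,0.1,-2.05,0],[1.0,0.1,-2.05,0]]'
```

```text
t: 13.72
tool_pos: [0.5119, 0.0759, 0.0755]
ee_rot: [-0.0, 0.996, -0.094, -0.0]
wrist_force: [-0.7, 1.5, -5.4]
opening: 0.009
gripper_force: 58.8
```

```bash
python3 -m crank '[[0.2,0,-0.3,0],[0.45,0,-0.6,0],[0.7,0,-0.9,0],[0.95,0,-1.2,0],[1.25,0,-1.45,0],[1.5,0,-1.7,0],[1.8,0,-1.95,0],[2.1,0,-2.2,0],[2.1,0,-2.2,0]]'; python3 - <<'E'
from h import *
f=grab("side");P=pts(f)
cv2.imwrite("pics/c4.png",cv2.resize(f["pixels"][110:270,210:390,::-1],None,fx=3.7,fy=3.7,interpolation=cv2.INTER_CUBIC))
E
```

```text
t: 14.85
tool_pos: [0.5325, 0.0719, 0.0975]
ee_rot: [-0.0, 0.996, -0.094, -0.0]
wrist_force: [-4.5, 1.8, -3.7]
opening: 0.0083
gripper_force: 58.6
```

View pics/c4.png

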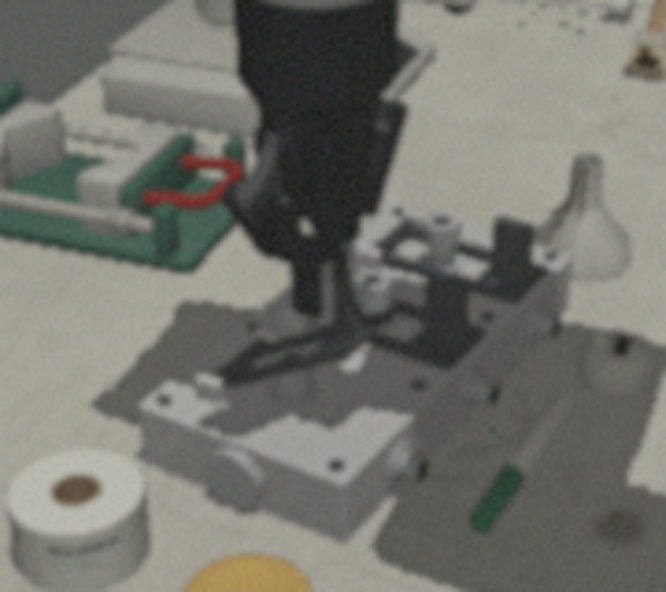

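The left cap is held in the fingers, arms running from (225,375) up to (350,330), at about 35°. The other caps are shut. Continue to 45°.

```bash
python3 -m crank '[[0.25,0,-0.2,0],[0.6,0,-0.42,0],[0.9,0,-0.62,0],[1.25,0,-0.8,0],[1.25,0,-0.8,0],[1.25,0,-0.8,0]]'; python3 - <<'E'
from h import *
f=grab("side");P=pts(f)
cv2.imwrite("pics/c5.png",cv2.resize(f["pixels"][110:270,210:390,::-1],None,fx=3.7,fy=3.7,interpolation=cv2.INTER_CUBIC))
d=P-np.array([*B['l'],0]); bx=d[...,:2]@ex; by=d[...,:2]@ey
q=(by>.011)&(by<.03)&(bx>-.06)&(bx<.035)&(P[...,2]>.048)&(P[...,2]<.11)&(f["pixels"].max(-1)<75)
x,z=bx[q]*1000,P[q][:,2]*1000
for a in range(-60,40,8):
    k=(x>=a)&(x<a+8); 
    if k.any(): print(a,k.sum(),z[k].min().round(),np.median(z[k]).round(),z[k].max().round())
for b in "lmr":
    d=P-np.array([*B[b],0]); bx=d[...,:2]@ex; by=d[...,:2]@ey
    q=(abs(bx+.048)<.015)&(abs(by)<.01)&(P[...,2]>.05); print(b,"tab top",P[q][:,2].max() if q.any() else None)
E
```

```text
t: 15.65
tool_pos: [0.5453, 0.0694, 0.1055]
ee_rot: [-0.0, 0.996, -0.094, 0.0]
wrist_force: [-4.4, 0.7, -3.2]
opening: 0.0088
gripper_force: 58.5
-44 14 104.0 108.0 110.0
-36 17 97.0 105.0 110.0
-28 14 90.0 97.0 101.0
-20 16 86.0 92.0 95.0
-12 15 77.0 84.0 88.0
-4 13 69.0 76.0 81.0
4 13 63.0 70.0 76.0
12 13 58.0 62.0 67.0
20 13 50.0 55.0 62.0
28 8 49.0 51.0 54.0
l tab top 0.4317098322413058
m tab top 0.08400015676440614
r tab top 0.08462994809607377
```

View pics/c5.png

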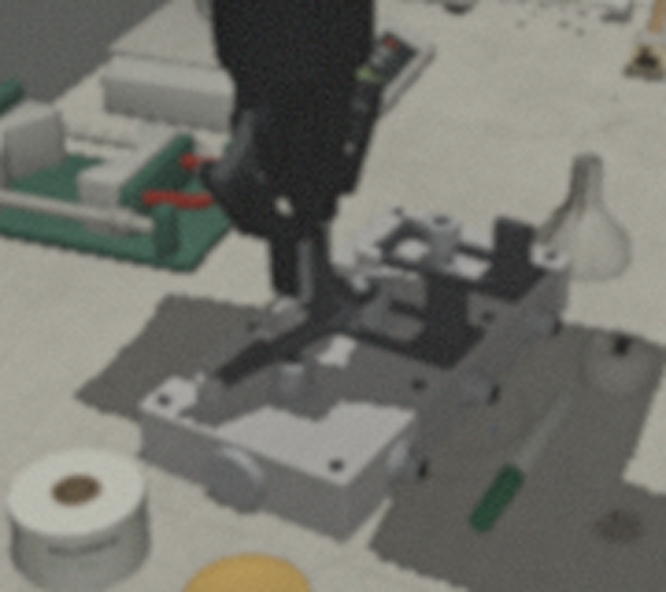

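The left cap is held at about 41°, the sunk bolt at (290,375) is clear below it, and the mid and right caps are still shut. One small nudge toward 45°, then hand in.

```bash
python3 -m crank '[[0.2,0,-0.12,0],[0.4,0,-0.22,0],[0.4,0,-0.22,0],[0.4,0,-0.22,0],[0.4,0,-0.22,0]]'; python3 -c "
from h import *
s=arm.sense(); print(np.abs(s['joint_velocities']).max(),s['opening'],s['wrist_force'])
print(arm.close_job())"
```

```text
t: 16.32
tool_pos: [0.5488, 0.0687, 0.1073]
ee_rot: [0.0, 0.996, -0.094, -0.0]
wrist_force: [-4.6, 1.5, -7.8]
opening: 0.0091
gripper_force: 58.3
0.0016979054916293804 0.00914940358494669 [-4.64860253  1.51764991 -7.81180223]
the job is handed in; nothing more can be done
None
```

The left bolt was the loose one; I pushed it fully down (about 8 mm) and handed the job in at 16.3 s with its cap held by the tab at roughly 45° (about 41° at the last camera check, then a small nudge up), clear of the bolt, and the other two caps shut.

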